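# Fit the sprung roller spindle into the bench seeder

## Task

On the growing-room bench, take the longer of the two spring-loaded roller spindles by its two upright ears, squeeze the ears together so that its end pins draw in, lower it between the two end cups of the bench seeder and let it spring out so that one pin sits in each cup, ears up. Leave the shorter spindle where it stands.

Things in the scene. Friction and masses are not known exactly. Their poses are not given: they have to be found in the camera images.
- spindle: Longer spindle: ribbed roller (36 mm across) between two grey end plates, axis along y, standing on its feet. Pins (10 mm across, 16 long, 28 mm up) stick out of both plates; 102 mm over pins. The plates' upper ends are flat ears 24 mm wide (x), 56 to 92 mm up; 70 mm over the ears in y: squeeze them 80 mm up. 0.27 kg. Origin: underside centre, z up. Goes in either way round; hangs stably ears up.
- spindle_plate (a joint): How far the longer spindle's +y end plate (with its pin) is pushed towards the roller against the spring, m: 0 at rest (4 N), 0.026 at the stop (9 N): then 44 mm over the ears, 76 mm over the pins. About 0.002 when seated. The -y plate is fixed to the roller. Gripped with 15 to 30 N it shuts to the stop and stays so; fingers' middle = pins' middle.
- seeder: Seeder, fixed: grey base 150 x 170 x 8 mm, two steel cheeks 46 mm wide in x, 98 mm high, inner faces at y = -50 and +50 mm, 8 mm thick. On each a round black cup opens inward: bore 26 mm, 6 mm deep, centre at x = 0, 80 mm up; 88 mm between cup rims. Between the cheeks nothing is higher than 30 mm. Seated, the spindle's underside is about 44 mm up. Origin: base underside centre, z up.
- short_spindle: Shorter spindle, a bystander: same build and height but only 78 mm over its pins and 46 mm over its ears, too short for the seeder. Origin: centre of its underside; axis along y.

How it is judged:
By the outcome, as a careful person would: the job done as asked, in the order asked, and still so for the second after the job is handed in, with the robot touching nothing.
It also fails if it takes over 40 s, if anything falls off the work surface, if the arm or the gripper's body presses on something with over 40 N, if the wrist force passes 120 N, or if a joint passes its speed limit or range.

## Robot

A 6-joint arm with a two-finger parallel gripper is mounted at the origin on the work surface. World frame = base frame: x ahead of the robot, y to its left, z up, the work surface at z = 0. Lengths are in m, angles in degrees, forces in N, time in s.
With the tool pointing down it reaches from about 0.375 to 0.9 m from the base axis. Payload 3.1 kg.
Tool frame: the origin (TCP) lies at the very end of the fingers, on their centre line; the grasp point (between the pads) lies 19 mm behind it; z points along the fingers, y is the line along which they close (so a half turn about z gives the same grasp; the last joint's range is limited). The gripper opens to 87 mm and grips with 3 to 60 N. Pads are 19 mm wide; open, the fingers measure 117 mm over their backs; the gripper's body (75 mm by 190 mm) begins 51 mm behind the grasp point.
Start: joints at [57.725, 30.224, 82.088, -0, 67.689, -10.227], TCP at [0.235, 0.579, 0.223] pointing down, gripper open.
Joint ranges: [-176.69, 176.69], [-43.24, 126.21], [12.49, 139.97], [-82, 262], [0, 151.66], [-163.58, 163.58]. Speed limits (degrees/s): [159.86, 159.86, 180, 180, 180, 180].

## Interface

Orientations are given as a 3x3 rotation matrix whose columns are the frame's x, y, z axes.
In Python, from rig import bot, imaging gives the robot as it stands.
- The arm moves only by the tool drive_tool, never from a script. Its argument "deltas" is text: rows parted by semicolons, each of 5 numbers parted by spaces: the finger opening in mm, from 0 to 87, then the shift along the world's x, y, z in mm, then the turn about the world's z in rad. In form: jaw dx dy dz twist; .... A call has 1 to 12 rows; each row is the pose to reach, as a shift and turn from the pose commanded when the call began; what a row does not reach only later rows make up. A row lasts 1/10 s, in which the tool goes at most 50 mm and 8.59 degrees, less where a joint would pass 70% of its speed; a pose out of reach is approached as far as the arm can. A call with a gripper value outside its range is refused whole. The fingers move at their own pace and stop on an object; the grip force is fixed at half the most. Time passes only in rows, so rows that repeat a pose let the fingers close. It gives the time, the measured TCP pose, the force, the opening and the grip force at its end, in the units of the state.
- bot.read_state(): the state, without advancing time (a new reading comes with each control period).
- imaging.capture(name): name is "side" or "top"; returns the picture (400x640x3 uint8, red, green, blue); there is no depth.
- imaging.camera_model(name): a dict with "fx", "fy", "cx", "cy" (pixels), "dist" ([k1, k2, p1, p2, k3] as OpenCV has them; the pictures are not rectified), "T" (4x4, takes a point from camera to world coordinates). Camera axes: x right, y down, z forward; pixel columns grow to the right and rows downward; lengths in m; the calibration is good to about 2 mm. A picture is of the moment at which its call begins. camera_model takes no time and is no camera call.
- bot.hand_in(): hands the job in; it is judged then, once.
The state is a dict: "time_s": time; "joint_positions": joint angles; "qvel": joint speeds; "tau": joint torques, N m; "position": TCP position; "tcp_rot": TCP orientation; "force": force on the tool from outside, world axes, zero at the start; "moment": the same for the moment, N m; "opening": opening from 0.0 (shut) to 1.0 (fully open); "grasp_force": force on a finger pad.
Only numpy, scipy, OpenCV 4.12 (cv2) and the standard library are available. Lean on these libraries where they do the work, as an engineer would, in place of code of your own. Each camera call takes 0.05 s, during which the arm holds its last target. There are 200 camera calls.

## Working session

There is one attempt and no reset: what is moved stays moved. The work goes in short steps, Python scripts to look and compute and a tool call to move; the robot and the scene stay as the last step left them, time stands still between calls to the robot, and variables do not carry over. Pictures are saved under pics/ and viewed, at most 10 in all, crops included, and the job is handed in when it is done.

Besides the shell and the picture viewer there is one more tool, called after "Emit:" as name(argument=value, ...) on one line, values as JSON. drive_tool: Moves the arm, as the interface text tells. Its arguments: {"type":"object","properties":{"deltas":{"type":"string"}},"required":["deltas"]}

```bash
mkdir -p pics; cat > h.py <<'E'
import numpy as np, cv2
from rig import bot, imaging
def ray(n,u,v):
    m=imaging.camera_model(n);K=np.array([[m['fx'],0,m['cx']],[0,m['fy'],m['cy']],[0,0,1]])
    p=cv2.undistortPoints(np.array([[[u,v]]],float),K,np.array(m['dist']))[0,0]
    T=np.array(m['T']);return T[:3,3],T[:3,:3]@np.array([p[0],p[1],1])
def plane(n,u,v,z):
    o,d=ray(n,u,v);return o+d*(z-o[2])/d[2]
def proj(n,P):
    m=imaging.camera_model(n);K=np.array([[m['fx'],0,m['cx']],[0,m['fy'],m['cy']],[0,0,1]])
    W=np.linalg.inv(np.array(m['T']));r=cv2.Rodrigues(W[:3,:3])[0]
    return cv2.projectPoints(np.array(P,float).reshape(-1,3),r,W[:3,3],K,np.array(m['dist']))[0][:,0]
def snap(n,f):
    i=imaging.capture(n);cv2.imwrite('pics/'+f,i[:,:,::-1]);return i
E
python3 - <<'E'
from h import *
for n in('top','side'):
    snap(n,n+'0.png');m=imaging.camera_model(n);print(n,np.round(m['T'],3).tolist(),m['fx'])
s=bot.read_state();print(s['position'],s['tcp_rot'],s['time_s'])
E
```

```text
top [[-0.011, -0.979, 0.203, 0.406], [-1.0, 0.012, 0.002, 0.031], [-0.005, -0.203, -0.979, 0.666], [0.0, 0.0, 0.0, 1.0]] 394.6831769315399
side [[0.864, -0.253, 0.435, 0.169], [-0.503, -0.415, 0.758, -0.641], [-0.011, -0.874, -0.485, 0.463], [0.0, 0.0, 0.0, 1.0]] 503.8127904333255
[0.23421413 0.57871493 0.22167379] [[-9.26876219e-01  3.75365622e-01 -1.06078861e-03]
 [ 3.75366963e-01  9.26874720e-01 -1.70207487e-03]
 [ 3.44317757e-04 -1.97579772e-03 -9.99997989e-01]] 0.1
```

View pics/top0.png

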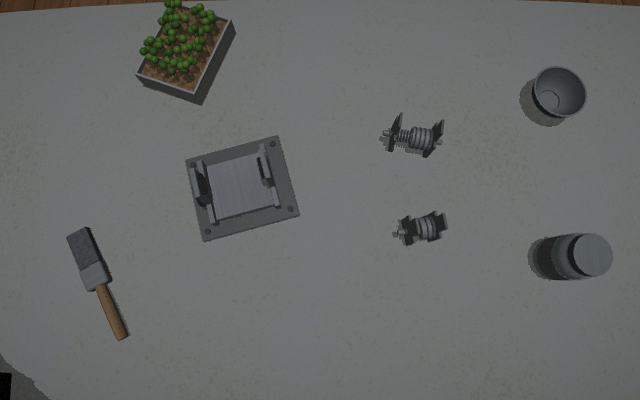

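View pics/side0.png

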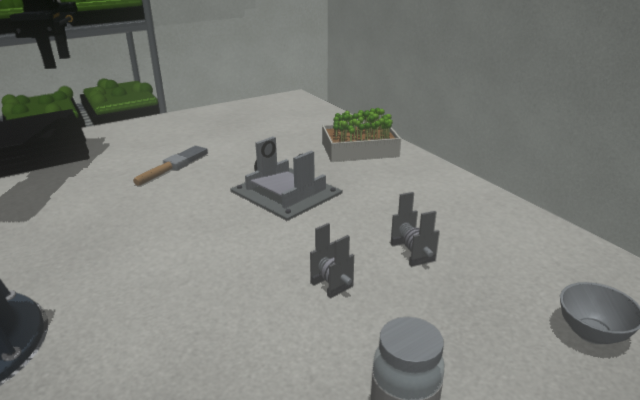

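The top view shows the longer spindle at about (412,135), the shorter one at (420,228), and the seeder at about (242,188) with its cups at (203,185) and (266,168). In the side view the longer spindle is at (414,230) and the seeder at (286,180). I'll enlarge these for corner picking.

```bash
python3 - <<'E'
import cv2,numpy as np
t=cv2.imread('pics/top0.png');s=cv2.imread('pics/side0.png')
def c(i,x,y,w,h,k):return cv2.resize(i[y:y+h,x:x+w],None,fx=k,fy=k,interpolation=cv2.INTER_CUBIC)
b=lambda i:np.clip(i.astype(float)*1.5,0,255).astype('uint8')
# each panel 400x300
A=c(t,370,105,80,60,5);B=c(t,180,130,120,90+30,2.5) ;C=c(s,380,185,80,60+30,5)[:450];D=c(s,225,130,120,90,3.33)
cv2.imwrite('pics/z1.png',b(np.hstack([A,cv2.resize(D,(400,300))])))
cv2.imwrite('pics/z2.png',b(np.hstack([cv2.resize(c(t,180,130,120,120,4),(480,480)),cv2.resize(c(s,390,185,60,90,4),(240,360)) if 0 else np.vstack([c(s,385,190,60,80,5),np.zeros((80,300,3),'uint8')])])))
E
```

```text
(no output)
```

View pics/z1.png

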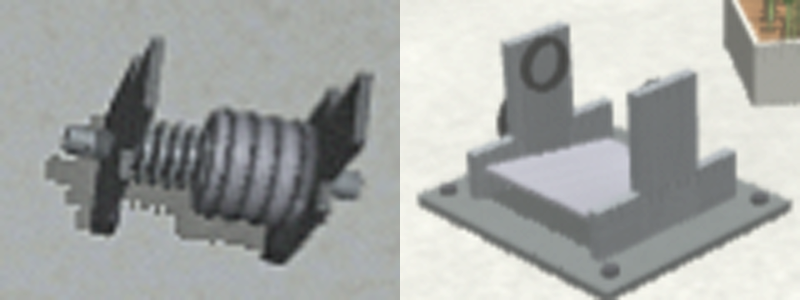

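View pics/z2.png

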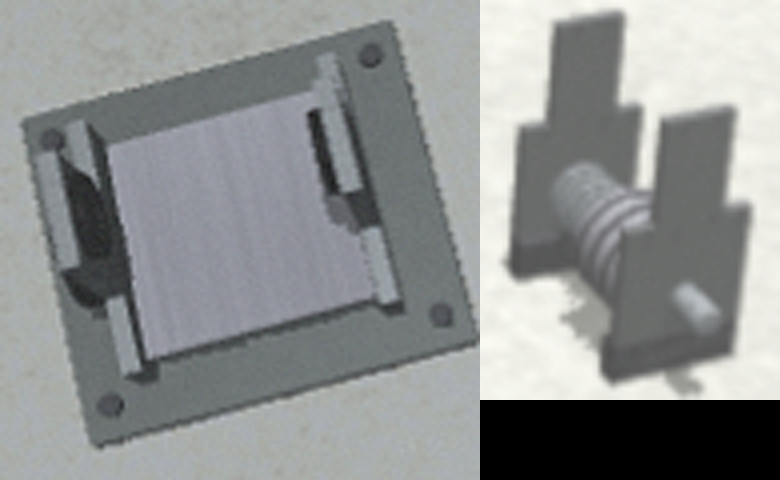

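Zoomed, the spindle's ear tops, pin tips, base corners and cheek tops are all clear: ear tops near (400.5,119.4) and (443.2,126.6), pin tips near (383,132.4) and (442,142). I'll cast rays onto planes now.

```bash
python3 - <<'E'
from h import *
def line(n,a,b,z):
    A,B=plane(n,*a,z),plane(n,*b,z);d=B-A
    print(n,np.round(A[:2],4),np.round(B[:2],4),'mid',np.round((A+B)[:2]/2,4),'len',round(np.hypot(*d[:2]),4),'ang',round(np.degrees(np.arctan2(d[1],d[0])),1))
print('ears');line('top',(400.5,119.4),(443.2,126.6),.092)
line('side',(400,193.6),(414,192.4),.092);line('side',(421,213.6),(436,211.6),.092)
print('pins');line('top',(383,132.4),(442,142),.031)
f=lambda x,y:(180+x/4,130+y/4)
c=[f(*p) for p in((22,120),(393,20),(478,345),(95,447))]
print('base');[line('top',c[i],c[(i+1)%4],.008) for i in range(4)]
print(np.mean([plane('top',*p,.008) for p in c],0))
h=[f(*p) for p in((52,140),(371,56),(441,315),(110,405))]
print('holes',np.mean([plane('top',*p,.008) for p in h],0));line('top',h[0],h[1],.008);line('top',h[3],h[2],.008)
print('cheeks');line('top',f(54,211),f(339,149),.098)
g=lambda x,y:(225+(x-400)/3.333,130+y/3.333)
print('side cheek tops');line('side',g(503,42),g(568,24),.098);line('side',g(630,92),g(696,72),.098)
print('side base');[line('side',g(*a),g(*b),.008) for a,b in [((418,196),(600,292))]]
print('side holes');line('side',g(448,189),g(760,198),.008);print(plane('side',*g(610,270),.008))
E
```

```text
ears
top [ 0.6489 -0.0978] [ 0.6366 -0.1641] mid [ 0.6427 -0.131 ] len 0.0674 ang -100.5
side [ 0.6375 -0.0965] [ 0.6591 -0.1048] mid [ 0.6483 -0.1007] len 0.0231 ang -21.1
side [ 0.6239 -0.1626] [ 0.6468 -0.1696] mid [ 0.6353 -0.1661] len 0.024 ang -17.0
pins
top [ 0.6511 -0.0801] [ 0.6331 -0.1804] mid [ 0.6421 -0.1303] len 0.102 ang -100.2
base
top [0.6139 0.2643] [0.6574 0.1012] mid [0.6356 0.1827] len 0.1688 ang -75.1
top [0.6574 0.1012] [0.5118 0.0639] mid [0.5846 0.0825] len 0.1503 ang -165.6
top [0.5118 0.0639] [0.4702 0.2249] mid [0.491  0.1444] len 0.1663 ang 104.5
top [0.4702 0.2249] [0.6139 0.2643] mid [0.5421 0.2446] len 0.149 ang 15.3
[0.56331978 0.16355549 0.008     ]
holes [0.56449908 0.1649497  0.008     ]
top [0.6045 0.2503] [0.6408 0.1107] mid [0.6226 0.1805] len 0.1442 ang -75.4
top [0.4879 0.2193] [0.5248 0.0795] mid [0.5064 0.1494] len 0.1446 ang -75.2
cheeks
top [0.5498 0.218 ] [0.5722 0.1113] mid [0.561  0.1647] len 0.109 ang -78.1
side cheek tops
side [0.5266 0.2079] [0.5716 0.2136] mid [0.5491 0.2107] len 0.0453 ang 7.2
side [0.5553 0.1048] [0.5997 0.11  ] mid [0.5775 0.1074] len 0.0447 ang 6.7
side base
side [0.4693 0.2186] [0.5103 0.0608] mid [0.4898 0.1397] len 0.1631 ang -75.4
side holes
side [0.4883 0.2178] [0.6422 0.1097] mid [0.5653 0.1637] len 0.1881 ang -35.1
[0.5260063  0.07920921 0.008     ]
```

Emit:
drive_tool(deltas="87 40 -70 0 0.1; 87 80 -140 0 0.205; 87 120 -210 0 0.205; 87 160 -280 0 0.205; 87 200 -350 0 0.205; 87 200 -350 0 0.205; 87 200 -350 0 0.205; 87 200 -350 0 0.205; 87 200 -350 0 0.205; 87 200 -350 0 0.205")

```text
time_s: 1.1
position: [0.435, 0.2281, 0.2223]
tcp_rot: [[-0.983, 0.183, -0.001], [0.183, 0.983, 0.0], [0.001, -0.0, -1.0]]
force: [-0.5, 0.2, 0.1]
opening: 0.997
grasp_force: 0.0
```

Emit:
drive_tool(deltas="87 207 -359 0 0; 87 207 -359 0 0; 87 207 -359 0 0; 87 207 -359 0 0; 87 207 -359 0 0; 87 207 -359 0 0; 87 207 -359 0 0; 87 207 -359 0 0; 87 207 -359 0 0; 87 207 -359 -40 0; 87 207 -359 -80 0; 87 207 -359 -80 0")

```text
time_s: 2.3
position: [0.6366, -0.1254, 0.1364]
tcp_rot: [[-0.984, 0.177, -0.014], [0.177, 0.984, 0.006], [0.015, 0.004, -1.0]]
force: [-1.8, 0.8, 0.2]
opening: 0.997
grasp_force: 0.0
```

```bash
python3 - <<'E'
from h import *
t=snap('top','t1.png');s=snap('side','s1.png')
c=lambda i,x,y:cv2.resize(i[y:y+120,x:x+100],None,fx=4,fy=4)
cv2.imwrite('pics/z3.png',np.clip(np.hstack([c(t,365,70),c(s,365,150)])[:,:,::-1]*1.5,0,255).astype('uint8'))
print(bot.read_state()['position'])
E
```

```text
[ 0.64112657 -0.12744798  0.14215669]
```

View pics/z3.png

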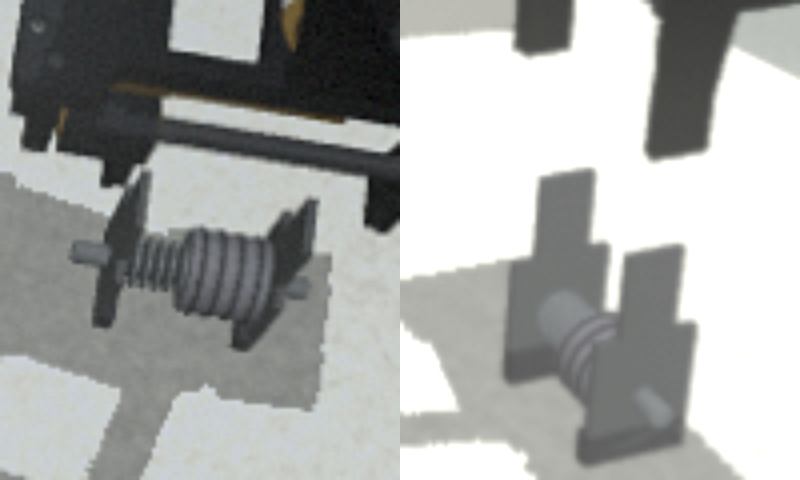

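The fingers hang above and outside both ears. In the crop, the ear tops are at about (147,175) and (315,205), with the fingertips at (115,180) and (380,225). I'll let the arm settle, then descend.

Emit:
drive_tool(deltas="87 0 0 0 0; 87 0 0 0 0; 87 0 0 0 0; 87 0 0 0 0")

```text
time_s: 2.8
position: [0.6421, -0.1298, 0.1439]
tcp_rot: [[-0.984, 0.179, 0.002], [0.179, 0.984, -0.001], [-0.002, -0.0, -1.0]]
force: [0.4, 0.4, 0.2]
opening: 1.0
grasp_force: 0.0
```

Emit:
drive_tool(deltas="87 0 -1 -20 0; 87 0 -1 -40 0; 87 0 -1 -60 0; 87 0 -1 -75 0; 87 0 -1 -82 0; 87 0 -1 -82 0; 87 0 -1 -82 0; 87 0 -1 -82 0; 87 0 -1 -82 0")

```text
time_s: 3.7
position: [0.6422, -0.1309, 0.0616]
tcp_rot: [[-0.984, 0.179, 0.002], [0.179, 0.984, -0.001], [-0.002, -0.0, -1.0]]
force: [-0.1, 0.8, 0.7]
opening: 1.001
grasp_force: 0.0
```

Emit:
drive_tool(deltas="70 0 0 0 0; 65 0 0 0 0; 55 0 0 0 0; 45 0 0 0 0; 36 0 0 0 0; 36 0 0 0 0; 36 0 0 0 0; 36 0 0 0 0; 36 0 0 0 0; 36 0 0 0 0; 36 0 0 0 0; 36 0 0 0 0")

```text
time_s: 4.9
position: [0.6418, -0.1308, 0.0608]
tcp_rot: [[-0.984, 0.179, 0.001], [0.179, 0.984, -0.0], [-0.001, -0.0, -1.0]]
force: [-0.1, 0.5, 3.8]
opening: 0.493
grasp_force: 30.0
```

Emit:
drive_tool(deltas="36 0 0 10 0; 36 0 0 25 0; 36 0 0 50 0; 36 0 0 80 0; 36 0 0 110 0; 36 0 0 135 0; 36 0 0 150 0; 36 0 0 150 0; 36 0 0 150 0; 36 0 0 150 0")

```text
time_s: 5.9
position: [0.6404, -0.1302, 0.209]
tcp_rot: [[-0.984, 0.179, -0.003], [0.179, 0.984, 0.001], [0.003, 0.001, -1.0]]
force: [-0.3, 0.2, -3.3]
opening: 0.493
grasp_force: 30.0
```

Emit:
drive_tool(deltas="36 -5 15 0 0.03; 36 -13 50 0 0.07; 36 -23 90 0 0.13; 36 -33 130 0 0.19; 36 -44 170 0 0.25; 36 -54 210 0 0.31; 36 -65 250 0 0.37; 36 -73 280 0 0.41; 36 -77 295 0 0.439; 36 -77 295 0 0.439; 36 -77 295 0 0.439; 36 -77 295 0 0.439")

```text
time_s: 7.1
position: [0.5651, 0.163, 0.2104]
tcp_rot: [[-0.967, -0.255, 0.0], [-0.255, 0.967, -0.001], [0.0, -0.001, -1.0]]
force: [-0.3, 0.8, -4.2]
opening: 0.492
grasp_force: 30.0
```

Emit:
drive_tool(deltas="36 0 0 0 0; 36 0 0 0 0; 36 0 0 0 0; 36 0 0 0 0")

```text
time_s: 7.5
position: [0.5647, 0.1638, 0.2105]
tcp_rot: [[-0.967, -0.256, 0.0], [-0.256, 0.967, -0.0], [-0.0, -0.0, -1.0]]
force: [0.3, 0.3, -2.9]
opening: 0.491
grasp_force: 30.0
```

```bash
python3 - <<'E'
from h import *
t=snap('top','t2.png');s=snap('side','s2.png')
c=lambda i,x,y:cv2.resize(i[y:y+150,x:x+130],None,fx=3,fy=3)
cv2.imwrite('pics/z4.png',np.clip(np.hstack([c(t,175,110),c(s,215,75)])[:,:,::-1]*1.5,0,255).astype('uint8'))
print(bot.read_state()['position'])
E
```

```text
[0.56462754 0.16409743 0.21056648]
```

View pics/z4.png

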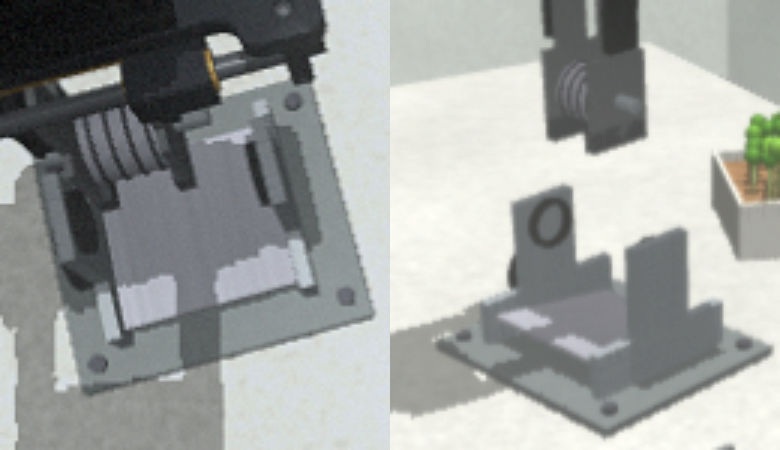

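The spindle hangs level and squeezed, with its pins at about (188,164) and (246,149) in the top view. I'll check the pins' middle against the seeder centre.

```bash
python3 - <<'E'
from h import *
A,B=plane('top',188.3,164,.18),plane('top',245.7,149,.18);print(A,B,(A+B)/2,np.hypot(*(B-A)[:2]))
# expected pin tips / cup rims if centred
a=np.radians(104.8);d=np.array([np.cos(a),np.sin(a),0]);C=np.array([.5645,.1645,0])
for k in(1,-1):print('pin exp',proj('top',C+k*.038*d+[0,0,.178]),proj('side',C+k*.038*d+[0,0,.178]))
for k in(1,-1):print('cup exp top/side',proj('top',C+k*.044*d+[0,0,.080]),proj('side',C+k*.044*d+[0,0,.080]))
f=lambda x,y:(215+(x-390)/3,75+y/3)
print('seen side: pin',f(638,106),'cup',f(551,222))
E
```

```text
[0.55415739 0.19924764 0.18      ] [0.57320997 0.12495128 0.18      ] [0.56368368 0.16209946 0.18      ] 0.07670038857681404
pin exp [[187.31882068 163.99646466]] [[268.2512756  100.99412287]]
pin exp [[243.8573364  148.80275254]] [[295.92122791 109.71790655]]
cup exp top/side [[204.26239216 183.25584063]] [[268.97232398 148.56458318]]
cup exp top/side [[259.50008192 168.38659722]] [[299.60863424 161.02116417]]
seen side: pin (297.6666666666667, 110.33333333333334) cup (268.6666666666667, 149.0)
```

Pins are centred to about 2 mm. I'll shift +1.5 mm in y and lower.

Emit:
drive_tool(deltas="36 0 1.5 -15 0; 36 0 1.5 -35 0; 36 0 1.5 -55 0; 36 0 1.5 -70 0; 36 0 1.5 -80 0; 36 0 1.5 -90 0; 36 0 1.5 -98 0; 36 0 1.5 -101 0; 36 0 1.5 -101 0; 36 0 1.5 -101 0; 36 0 1.5 -101 0")

```text
time_s: 8.7
position: [0.5651, 0.1658, 0.1102]
tcp_rot: [[-0.967, -0.256, 0.001], [-0.256, 0.967, 0.0], [-0.001, -0.0, -1.0]]
force: [0.8, 1.0, -3.0]
opening: 0.493
grasp_force: 30.0
```

```bash
python3 - <<'E'
from h import *
t=snap('top','t3.png');s=snap('side','s3.png')
c=lambda i,x,y:cv2.resize(i[y:y+150,x:x+130],None,fx=3,fy=3)
cv2.imwrite('pics/z5.png',np.clip(np.hstack([c(t,175,110),c(s,215,75)])[:,:,::-1]*1.5,0,255).astype('uint8'))
E
```

```text
(no output)
```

View pics/z5.png

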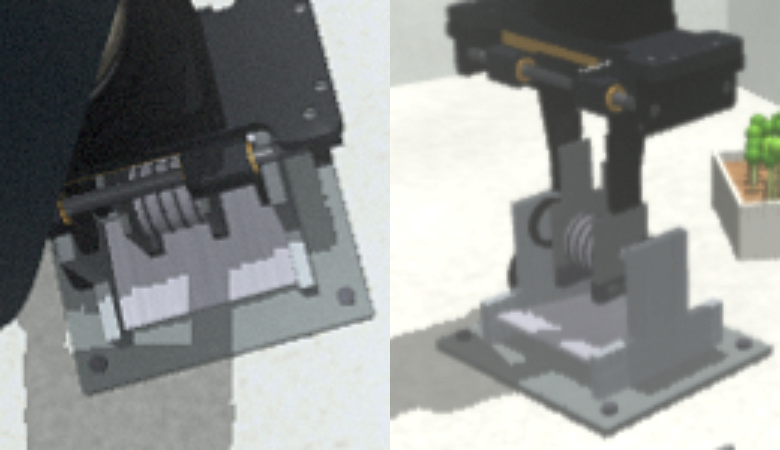

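The spindle is between the cheeks at the right height with no contact force, so I'll open the jaws slowly.

Emit:
drive_tool(deltas="46 0 0 0 0; 50 0 0 0 0; 54 0 0 0 0; 58 0 0 0 0; 62 0 0 0 0; 66 0 0 0 0; 70 0 0 0 0; 76 0 0 0 0; 82 0 0 0 0; 87 0 0 0 0; 87 0 0 0 0; 87 0 0 0 0")

```text
time_s: 10.0
position: [0.5647, 0.1659, 0.1097]
tcp_rot: [[-0.967, -0.256, 0.0], [-0.256, 0.967, 0.0], [-0.0, -0.0, -1.0]]
force: [0.2, 0.6, -0.3]
opening: 0.99
grasp_force: 0.0
```

Emit:
drive_tool(deltas="87 0 0 0 0; 87 0 0 0 0; 87 0 0 10 0; 87 0 0 25 0; 87 0 0 50 0; 87 0 0 80 0; 87 0 0 110 0; 87 0 0 140 0; 87 0 0 150 0; 87 0 0 150 0; 87 0 0 150 0; 87 0 0 150 0")

```text
time_s: 11.2
position: [0.5633, 0.1656, 0.2576]
tcp_rot: [[-0.967, -0.256, -0.004], [-0.256, 0.967, -0.0], [0.004, 0.001, -1.0]]
force: [-0.3, 1.1, -0.4]
opening: 1.001
grasp_force: 0.0
```

```bash
python3 - <<'E'
from h import *
t=snap('top','t4.png');s=snap('side','s4.png')
c=lambda i,x,y:cv2.resize(i[y:y+150,x:x+130],None,fx=3,fy=3)
cv2.imwrite('pics/z6.png',np.clip(np.hstack([c(t,175,110),c(s,215,75)])[:,:,::-1]*1.5,0,255).astype('uint8'))
E
```

```text
(no output)
```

View pics/z6.png

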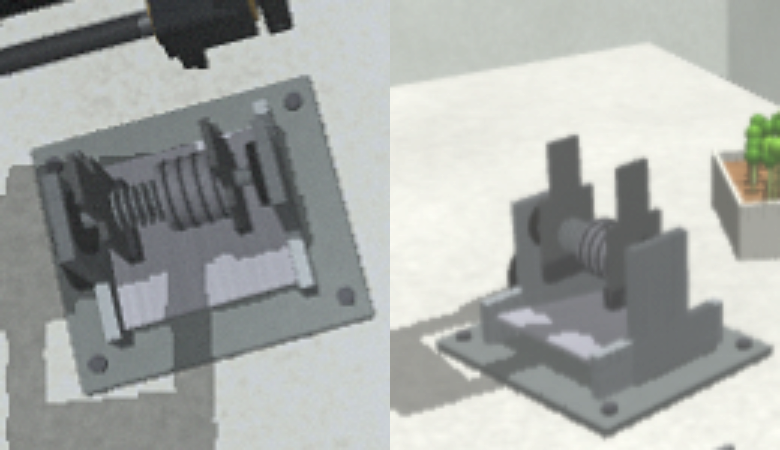

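The spindle hangs level between the cheeks, ears up, a pin at each cup and the gripper clear. A quick check of the ear-top height (side pixels about (270.7,121.5) and (295.7,130)), then I'll hand in.

```bash
python3 - <<'E'
from h import *
a=np.radians(104.8);d=np.array([np.cos(a),np.sin(a),0]);C=np.array([.5645,.1645,.136])
e=np.array([proj('side',C+k*.0335*d)[0] for k in(1,-1)]);print(e)
f=np.array([[215+(563-390)/3,75+138/3],[215+(632-390)/3,75+163/3]]);print(f)
if abs(e-f).max()<5: print(bot.hand_in())
E
```

```text
[[270.96770361 122.83022973]
 [294.88854661 131.33802016]]
[[272.66666667 121.        ]
 [295.66666667 129.33333333]]
the job is handed in; nothing more can be done
None
```

The longer spindle is seated in the seeder, ears up and with a pin in each cup. The final camera check put the ear tops within about 2 pixels of where they should be. The shorter spindle was never touched, and the job was handed in at about 11 s of the 40 s allowed.

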